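# Try two ejector pins of a core box

### The arm

A 6-joint arm with a two-finger parallel gripper is mounted at the origin on the work surface. World frame = base frame: x ahead of the robot, y to its left, z up, the work surface at z = 0. Lengths are in m, angles in rad, forces in N, time in s.
With the tool pointing down it reaches from about 0.35 to 0.975 m from the base axis. Payload 4.9 kg.
Tool frame: the origin (TCP) lies on the centre line of the jaws, within the pads' length; the fingertips stand 22 mm ahead of it and the grasp point (between the pads) lies 3 mm ahead of it (manip.tcp_to_tips is the distance from the TCP to the fingertips, in m); z points along the fingers, x is the direction in which the jaws open and shut, and the axes are right-handed (so a half turn about z gives the same grasp; the last joint's range is limited). The gripper opens to 85 mm and grips with 20 to 120 N. Pads are 22 mm wide; open, the fingers measure 114 mm over their backs; the gripper's body (76 mm by 85 mm) begins 54 mm behind the grasp point. The pads swing forward as they close: fully open they stand 13 mm farther back than shut.
Start: joints at [-1.383, 0.053, 1.613, -0, 1.476, -0.119], TCP at [0.189, -0.596, 0.253] pointing down, gripper open.
Joint ranges: [-3.01, 3.01], [-1.01, 2.22], [0.06, 2.58], [-1.02, 4.17], [0.09, 2.62], [-3.14, 3.14]. Speed limits (rad/s): [2.57, 2.57, 3.14, 3.14, 3.14, 3.14].

### API

Orientations are given as a unit quaternion [w, x, y, z].
In Python, from plant import manip gives the robot as it stands.
- The arm moves only by the shell command python3 -m pendant 'ROWS'. ROWS is a JSON object of lists of equal length, an entry for each row: "linear": the shift along the tool's x, y, z in cm, a list of three; "rotation": the turn, a rotation vector about the tool's x, y, z in degrees, a list of three; "grip": the closure, from 0 (fully open) to 1 (shut). A call has exactly 10 rows; each row is the pose to reach, as a shift and turn from the pose commanded when the call began, along the tool's axes at that moment; what a row does not reach only later rows make up. A row lasts 1/12 s, in which the tool goes at most 41.7 mm and 7.16 degrees, less where a joint would pass 70% of its speed; a pose out of reach is approached as far as the arm can. A call with a gripper value outside its range is refused whole. The fingers move at their own pace and stop on an object; the grip force is fixed at half the most. Time passes only in rows, so rows that repeat a pose let the fingers close, or fill a call up. It gives the time, the measured TCP pose, the force and the opening at its end, in the units of the state.
- manip.state(): the state, without advancing time (a new reading comes with each control period).
- manip.grab_frame(name): name is "side" or "top" or "wrist"; returns the picture (384x512x3 uint8, red, green, blue); there is no depth.
- manip.calibration(name): a dict with "fx", "fy", "cx", "cy" (pixels), "cam_to_world" (4x4, takes a point from camera to world coordinates). Camera axes: x right, y up, looking along -z (the intrinsics and any distortion apply to the point x, -y, -z); pixel columns grow to the right and rows downward; lengths in m; the calibration is good to about 2 mm. A picture is of the moment at which its call begins: read the wrist's pose just before it. calibration takes no time and is no camera call; for the wrist camera it gives the pose at the moment of the call.
- manip.job_done(): hands the job in, once; it reports no verdict.
The state is a dict: "time": time; "joint_pos": joint angles; "joint_vel": joint speeds; "joint_efforts": joint torques, N m; "tool_pos": TCP position; "tool_rot": TCP orientation; "contact_force": force on the tool from outside, world axes, zero at the start; "ft_torque": the same for the moment, N m; "gripper_width": opening from 0.0 (shut) to 1.0 (fully open).
Only numpy, scipy, OpenCV 4.12 (cv2) and the standard library are available. Lean on these libraries where they do the work, as an engineer would, in place of code of your own. Each camera call takes 0.05 s, during which the arm holds its last target. There are 200 camera calls.

### The job

Check that two of the core box's sprung ejector pins move freely: with a fingertip press the pin with the widest, flat round head right down and let it spring back up, then do the same with the slim headless pin, and draw the hand away. Press gently; do not lift, tip or shift the core box, do not touch the square-headed or the domed pin, and leave everything else where it stands.

Things in the scene. Friction and masses are not known exactly. Their poses are not given: they have to be found in the camera images.
- corebox: loose wooden block 260 (its x) x 150 (y) x 40 mm high, with a rim 10 mm wide, 8 mm high round its top, flat on the bench at any yaw; 0.8 kg. Origin: centre of underside, z up. Four steel ejector pins stand in it, tops 68 mm above the bench, 20 above the rim. Pin x, y in mm: wide -88, 28; square -30, -28; dome 30, 28; slim 88, -28. Anything loose in the box is lower than a fully pressed pin.
- pin_wide_top (a point): Centre of the top face of the ejector pin with the widest head: a flat round disc 40 mm across, 6 mm thick, on a 14 mm stem. It moves down with the pin.
- pin_wide (a joint): downward travel of the wide-headed pin. It reads 0 fully up and 0.010 (m) fully down; about 2 N starts it and 6 N holds it at the bottom; it springs back when let go.
- pin_slim_top (a point): Centre of the top face of the slim pin: a plain round stem 14 mm across with no head, flat on top. It moves down with the pin.
- pin_slim (a joint): downward travel of the slim pin. It reads 0 fully up and 0.010 (m) fully down; about 2 N starts it and 6 N holds it at the bottom; it springs back when let go.
- pin_square_top (a point): Centre of the top face of the square-headed pin (head 24 x 24 mm, 12 mm high): not to be touched.
- pin_square (a joint): downward travel of the square-headed pin (0 up, 0.010 m down).
- pin_dome_top (a point): Highest point of the domed pin (round head 24 mm across with a hemispherical top): not to be touched.
- pin_dome (a joint): downward travel of the domed pin (0 up, 0.010 m down).
- bush: a short brass ring, 26 mm outside diameter, 16 mm high, standing loose on the core box's cavity floor; origin at the centre of its underside
- wedge: a small wooden packing block 34 x 16 x 14 mm lying loose on the cavity floor; origin at the centre of its underside
- screwdriver: a screwdriver lying on the bench beside the core box, along its own x; bystander
- coupling: a brass stepped coupling, 26 mm diameter, 50 mm high, standing on the bench beside the core box; origin under its centre; bystander
- coreprint: a small turned wooden pattern, 44 mm diameter, 55 mm high, on the bench beside the core box; origin under its centre; bystander
- flange: an aluminium flange casting, 90 mm diameter, 47 mm high, on the bench to the robot's left; origin under its centre; bystander
- tin: a steel tin, 74 mm diameter, 90 mm high, on the bench to the robot's right; origin under its centre; bystander
- mallet: a hammer lying on the bench far to the left; bystander

How it is judged:
On the way, in this order (a step that is already met when the one before it is completed fails the run):
1. the wide-headed pin is pressed down (at least 7 of its 10 mm) (value of joint pin_wide above 0.007 m and value of joint pin_slim below 0.0015 m), for 0.05 s.
2. the wide-headed pin is back up (value of joint pin_wide below 0.0015 m), for 0.05 s.
3. the slim pin is pressed down (at least 7 of its 10 mm) with the wide one up (value of joint pin_slim above 0.007 m and value of joint pin_wide below 0.0015 m), for 0.05 s.
At the end, for the whole second after the job is handed in: All four pins are up (within 1.5 mm), the core box lies flat, at rest and within 15 mm of where it was, and every other loose thing is at rest within 20 mm of its place (value of joint each of pin_wide, pin_slim, pin_square, pin_dome below 0.0015 m and distance of corebox from where it was at the start of the episode below 0.015 m and linear speed of each of corebox, bush, wedge, screwdriver, coupling, coreprint, flange, tin, mallet below 0.02 m/s and angle between corebox's own z axis and vertical below 0.03 rad and distance of each of bush, wedge, screwdriver, coupling, coreprint, flange, tin, mallet from where it was at the start of the episode below 0.02 m); the robot touches nothing.
It fails at once if the square-headed or the domed pin is touched (over 0.5 N) or pressed (over 1.5 mm) (value of joint any of pin_square, pin_dome above 0.0015 m or contact force between any of pin_square, pin_dome and the arm above 0.5 N or contact force between any of pin_square, pin_dome and the fingers above 0.5 N).
It fails at once if the core box is lifted (8 mm), tipped (0.08 rad) or shifted (15 mm) (height (world z) of corebox above 0.008 m or angle between corebox's own z axis and vertical above 0.08 rad or distance of corebox from where it was at the start of the episode above 0.015 m).
It fails at once if a pin is pressed roughly (over 30 N on the core box) (contact force between corebox and the fingers above 30 N).
It fails at once if another thing is lifted or shifted by more than 20 mm (distance of any of bush, wedge, screwdriver, coupling, coreprint, flange, tin, mallet from where it was at the start of the episode above 0.02 m).
It also fails if it takes over 43 s, if anything falls off the work surface, if the arm or the gripper's body presses on something with over 40 N, if the wrist force passes 120 N, or if a joint passes its speed limit or range.

## Working session

There is one attempt and no reset: what is moved stays moved. The work goes in short steps, Python scripts to look and compute and a shell command to move; the robot and the scene stay as the last step left them, time stands still between calls to the robot, and variables do not carry over. Pictures are saved under pics/ and viewed, about 8 in all and at most 12, crops included, and the job is handed in when it is done.

```bash
ls; mkdir -p pics
cat > h.py <<'E'
from plant import manip
import numpy as np, cv2
def proj(c,P):
    T=np.linalg.inv(np.array(c["cam_to_world"]));p=T[:3,:3]@np.array(P,float)+T[:3,3]
    return np.array([c["fx"]*p[0]/-p[2]+c["cx"],c["fy"]*-p[1]/-p[2]+c["cy"]])
def ray(c,u,v):
    T=np.array(c["cam_to_world"]);d=np.array([(u-c["cx"])/c["fx"],-(v-c["cy"])/c["fy"],-1]);return T[:3,3],T[:3,:3]@d
def atz(c,u,v,z):
    o,d=ray(c,u,v);return o+d*(z-o[2])/d[2]
def tri(obs):
    A=np.zeros((3,3));b=np.zeros(3)
    for c,u,v in obs:
        o,d=ray(c,u,v);d=d/np.linalg.norm(d);M=np.eye(3)-np.outer(d,d);A+=M;b+=M@o
    return np.linalg.solve(A,b)
E
python3 - <<'E'
from h import *
for n in("top","side"):
    c=manip.calibration(n);print(n,{k:(np.round(v,3).tolist()) for k,v in c.items() if k!='x' and not isinstance(v,str)})
    cv2.imwrite(f"pics/{n}0.png",manip.grab_frame(n)[:,:,::-1])
a=[cv2.imread(f"pics/{n}0.png") for n in("top","side")]
cv2.imwrite("pics/both.png",cv2.resize(np.hstack(a),(800,300)))
print(manip.tcp_to_tips,manip.state())
E
```

```text
pics
top {'fx': 417.621, 'fy': 417.621, 'cx': 252.362, 'cy': 194.466, 'cam_to_world': [[0.01, 0.998, -0.067, 0.45], [-1.0, 0.011, 0.005, 0.044], [0.006, 0.067, 0.998, 1.644], [0.0, 0.0, 0.0, 1.0]]}
side {'fx': 398.74, 'fy': 398.74, 'cx': 258.771, 'cy': 194.555, 'cam_to_world': [[-0.933, 0.17, -0.319, 0.198], [-0.361, -0.475, 0.803, 0.966], [-0.015, 0.863, 0.504, 0.647], [0.0, 0.0, 0.0, 1.0]]}
0.022 {'time': 0.1, 'joint_pos': array([-1.38300386e+00,  5.33142155e-02,  1.61417068e+00,  1.33059341e-05,
        1.47601026e+00, -1.18968924e-01]), 'joint_vel': array([ 1.73262337e-05, -8.75179287e-04, -2.04907108e-03,  2.14139844e-03,
        1.43446374e-03, -3.31742289e-04]), 'joint_efforts': array([ 5.04170876e-04, -3.94901276e+01, -3.71362245e+01, -2.03369527e-04,
        3.92955626e-03, -7.18546801e-06]), 'tool_pos': array([ 0.18865545, -0.59529093,  0.25216308]), 'tool_rot': array([-6.53936230e-04,  8.06836543e-01, -5.90773974e-01, -6.90860150e-04]), 'contact_force': array([ 0.01138366, -0.02648123,  0.52569364]), 'ft_torque': array([-0.01639083,  0.00922932, -0.02168354]), 'gripper_width': 0.9999188121004874}
```

View pics/top0.png

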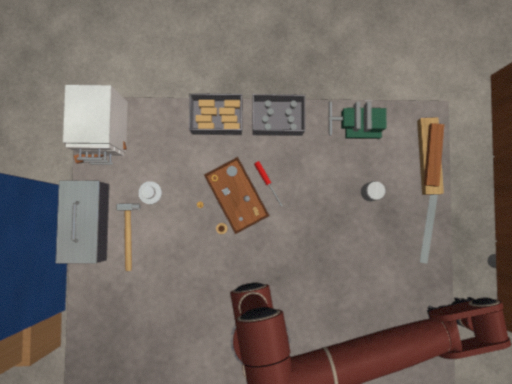

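View pics/side0.png

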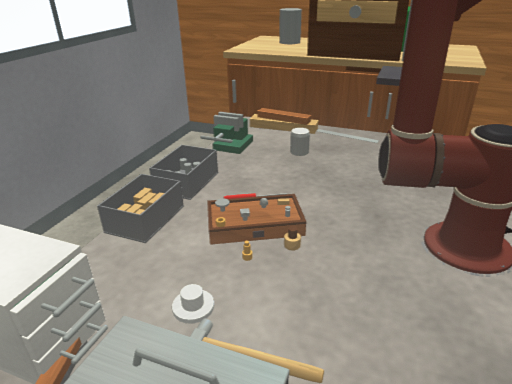

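The top view shows the box at about (236,195), with a wide head near (232,171). In the side view the box is at about (255,215). I'll enlarge both.

Run:
```python
from h import *
a=cv2.imread("pics/top0.png")[150:240,195:275];b=cv2.imread("pics/side0.png")[185:245,200:310]
cv2.imwrite("pics/crop.png",np.hstack([cv2.resize(a,None,fx=5,fy=5,interpolation=2),cv2.copyMakeBorder(cv2.resize(b,None,fx=3.6,fy=3.6,interpolation=2),0,450-216,0,0,0)]))
```

```text
(no output)
```

View pics/crop.png

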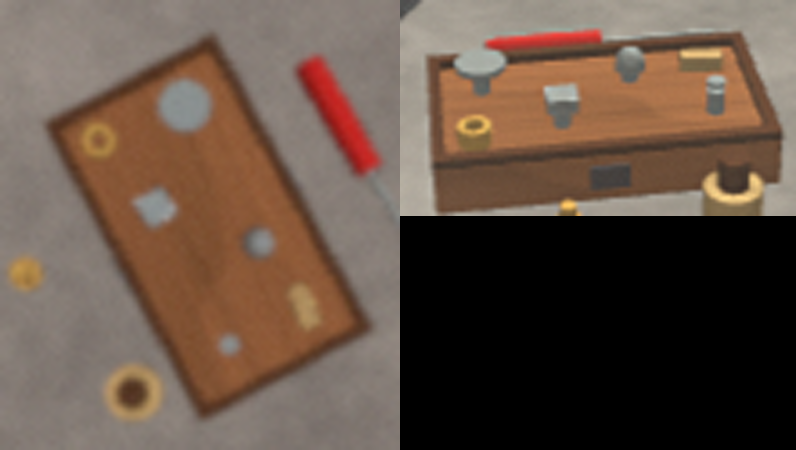

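Run:
```python
from h import *
from scipy.spatial.transform import Rotation as R
t=manip.calibration("top");s=manip.calibration("side")
W=tri([(t,231.7,170.9),(s,222,202.2)]);S=tri([(t,240.5,218.4),(s,287.5,207)])
print(W,S,np.linalg.norm((W-S)[:2]), "expect .1847")
W2=atz(t,231.7,170.9,.068);S2=atz(t,240.5,218.4,.068);print(W2,S2,np.linalg.norm(W2-S2))
print(atz(t,226-.3,191,.068),atz(t,246.7,197.8,.068))
print(atz(s,222,202.2,.068),atz(s,287.5,207,.068))
st=manip.state();q=st["tool_rot"];r=R.from_quat(q[[1,2,3,0]]);print(r.as_matrix().round(3))
for P in (W2,S2): print((r.inv().apply(P+[0,0,.122]-st["tool_pos"])*100).round(2))
cw=np.array(manip.calibration("wrist")["cam_to_world"]);print(r.inv().apply(cw[:3,3]-st["tool_pos"]),(r.inv().as_matrix()@cw[:3,:3]).round(2))
```

```text
[0.64587577 0.11588648 0.06644723] [0.46563232 0.07991283 0.06764167] 0.1837982717801036 expect .1847
[0.64442229 0.11527488 0.068     ] [0.46479648 0.07966141 0.068     ] 0.1831222229755494
[0.56768282 0.13691163 0.068     ] [0.54277614 0.05719132 0.068     ]
[0.64605306 0.1184332  0.068     ] [0.46630516 0.0806833  0.068     ]
[[ 0.302 -0.953 -0.   ]
 [-0.953 -0.302  0.002]
 [-0.002 -0.    -1.   ]]
[-53.96 -64.9    6.33]
[-55.99 -46.71   6.33]
[-1.85291683e-05 -7.70474049e-02 -1.21103993e-01] [[ 1.   -0.   -0.  ]
 [-0.   -0.95 -0.3 ]
 [-0.    0.3  -0.95]]
```

```bash
python3 -m pendant '{"linear":[[-2.5,-3,0],[-5,-6,0],[-7.5,-9,0],[-10,-12,0],[-12.5,-15,0],[-15,-18,0],[-17.5,-21,0],[-20,-24,0],[-22.5,-27,0],[-25,-30,0]],"rotation":[[0,0,0],[0,0,0],[0,0,0],[0,0,0],[0,0,0],[0,0,0],[0,0,0],[0,0,0],[0,0,0],[0,0,0]],"grip":[1,1,1,1,1,1,1,1,1,1]}' && python3 -m pendant '{"linear":[[-2.5,-3,0],[-5,-6,0],[-7.5,-9,0],[-10,-12,0],[-12.5,-15,0],[-15,-18,0],[-17.5,-21,0],[-20,-24,0],[-22.5,-27,0],[-25,-30,0]],"rotation":[[0,0,0],[0,0,0],[0,0,0],[0,0,0],[0,0,0],[0,0,0],[0,0,0],[0,0,0],[0,0,0],[0,0,0]],"grip":[1,1,1,1,1,1,1,1,1,1]}'
```

```text
time: 0.93
tool_pos: [0.3997, -0.2649, 0.2529]
tool_rot: [-0.0, 0.807, -0.591, -0.0]
contact_force: [0.5, 0.4, -0.2]
gripper_width: -0.0
time: 1.77
tool_pos: [0.6102, 0.0641, 0.2527]
tool_rot: [0.0, 0.807, -0.591, -0.0]
contact_force: [1.0, 0.3, 0.5]
gripper_width: 0.003
```

```bash
python3 -m pendant '{"linear":[[-2,-2.5,0],[-4,-4.9,0],[-4,-4.9,3],[-4,-4.9,6],[-4,-4.9,9],[-4,-4.9,11],[-4,-4.9,12],[-4,-4.9,12],[-4,-4.9,12],[-4,-4.9,12]],"rotation":[[0,0,0],[0,0,0],[0,0,0],[0,0,0],[0,0,0],[0,0,0],[0,0,0],[0,0,0],[0,0,0],[0,0,0]],"grip":[1,1,1,1,1,1,1,1,1,1]}'
python3 - <<'E'
from h import *
c=manip.calibration("wrist");im=manip.grab_frame("wrist")[:,:,::-1].copy();cv2.imwrite("pics/w1.png",im)
p=manip.state()["tool_pos"];print(p,manip.state()["contact_force"],proj(c,p-[0,0,.022]),proj(c,[p[0],p[1],.068]),proj(c,[.4655,.08,.068]))
cv2.imwrite("pics/s1.png",cv2.resize(manip.grab_frame("side")[120:270,170:340,::-1],None,fx=3,fy=3,interpolation=2))
E
```

```text
time: 2.6
tool_pos: [0.6456, 0.115, 0.1355]
tool_rot: [-0.001, 0.807, -0.591, 0.001]
contact_force: [0.6, 0.1, 0.6]
gripper_width: 0.001
[0.64582534 0.11500546 0.13593908] [-0.05928066  0.70967722  0.24997779] [254.28191229 242.41655131] [254.22219696 213.57850971] [232.46270142 388.51728012]
```

View pics/w1.png

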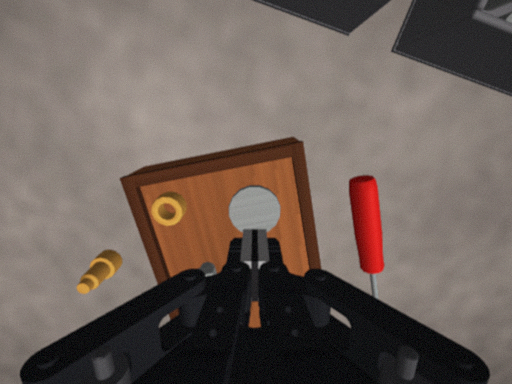

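View pics/s1.png

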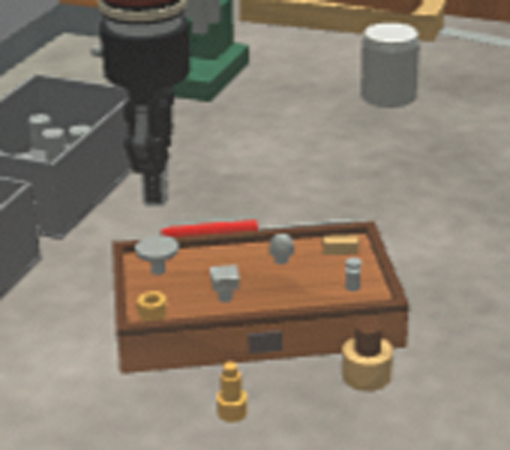

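The wide head's centre is at (255,209), against a predicted (254,214). The fingers are about 3 mm short of it, and the path is clear. I'll descend to just above the head.

```bash
python3 -m pendant '{"linear":[[0,-0.2,0.5],[0,-0.2,1],[0,-0.2,1.5],[0,-0.2,2],[0,-0.2,2.5],[0,-0.2,3],[0,-0.2,3.4],[0,-0.2,3.6],[0,-0.2,3.6],[0,-0.2,3.6]],"rotation":[[0,0,0],[0,0,0],[0,0,0],[0,0,0],[0,0,0],[0,0,0],[0,0,0],[0,0,0],[0,0,0],[0,0,0]],"grip":[1,1,1,1,1,1,1,1,1,1]}'
```

```text
time: 3.53
tool_pos: [0.6463, 0.1156, 0.0972]
tool_rot: [0.0, 0.807, -0.591, -0.0]
contact_force: [0.1, 0.2, -0.3]
gripper_width: 0.001
```

```bash
python3 -m pendant '{"linear":[[0,0,0.15],[0,0,0.3],[0,0,0.45],[0,0,0.6],[0,0,0.75],[0,0,0.9],[0,0,1.05],[0,0,1.15],[0,0,1.15],[0,0,1.15]],"rotation":[[0,0,0],[0,0,0],[0,0,0],[0,0,0],[0,0,0],[0,0,0],[0,0,0],[0,0,0],[0,0,0],[0,0,0]],"grip":[1,1,1,1,1,1,1,1,1,1]}'
```

```text
time: 4.37
tool_pos: [0.6463, 0.1156, 0.0861]
tool_rot: [-0.0, 0.807, -0.591, 0.0]
contact_force: [-1.7, -0.8, 2.9]
gripper_width: -0.001
```

```bash
python3 -m pendant '{"linear":[[0,0,0.08],[0,0,0.16],[0,0,0.24],[0,0,0.32],[0,0,0.4],[0,0,0.45],[0,0,0.5],[0,0,0.5],[0,0,0.5],[0,0,0.5]],"rotation":[[0,0,0],[0,0,0],[0,0,0],[0,0,0],[0,0,0],[0,0,0],[0,0,0],[0,0,0],[0,0,0],[0,0,0]],"grip":[1,1,1,1,1,1,1,1,1,1]}'; python3 -c "
from h import *
print(manip.state()['contact_force'],manip.state()['tool_pos']); cv2.imwrite('pics/s2.png',cv2.resize(manip.grab_frame('side')[185:245,200:310,::-1],None,fx=6,fy=6,interpolation=2))
print(manip.state()['contact_force'],manip.state()['tool_pos'])"
```

```text
time: 5.2
tool_pos: [0.6463, 0.1156, 0.081]
tool_rot: [-0.0, 0.807, -0.591, 0.0]
contact_force: [-2.9, -0.5, 5.3]
gripper_width: -0.002
[-2.9385339  -0.45787495  5.26704686] [0.64634901 0.11557767 0.08100636]
[-2.54628548  0.31547824  4.4126546 ] [0.64634933 0.1156036  0.08101637]
```

View pics/s2.png

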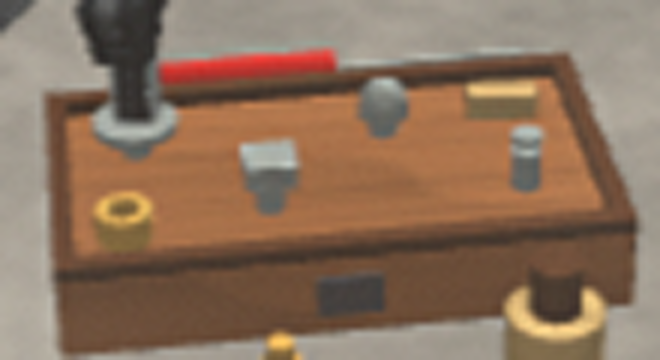

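The head at (135,125) sits clearly lower, with only a short stretch of stem showing. I'll push on gently to the stop to be sure.

```bash
python3 -m pendant '{"linear":[[0,0,0.02],[0,0,0.04],[0,0,0.06],[0,0,0.08],[0,0,0.1],[0,0,0.1],[0,0,0.1],[0,0,0.1],[0,0,0.1],[0,0,0.1]],"rotation":[[0,0,0],[0,0,0],[0,0,0],[0,0,0],[0,0,0],[0,0,0],[0,0,0],[0,0,0],[0,0,0],[0,0,0]],"grip":[1,1,1,1,1,1,1,1,1,1]}'
```

```text
time: 6.08
tool_pos: [0.6464, 0.1156, 0.0801]
tool_rot: [-0.0, 0.807, -0.591, 0.0]
contact_force: [-3.0, 0.2, 6.5]
gripper_width: -0.0
```

Force reads 6.5 N and the tip has travelled about 10 mm, so the pin is at the bottom. Next I'll release it straight up, let it settle and move over to the slim pin.

```bash
python3 -m pendant '{"linear":[[0,0,-0.3],[0,0,-0.6],[0,0,-1],[0,0,-1.5],[0,0,-2.5],[0,0,-4],[0,0,-5.5],[0,0,-6],[0,0,-6],[0,0,-6]],"rotation":[[0,0,0],[0,0,0],[0,0,0],[0,0,0],[0,0,0],[0,0,0],[0,0,0],[0,0,0],[0,0,0],[0,0,0]],"grip":[1,1,1,1,1,1,1,1,1,1]}' && python3 -m pendant '{"linear":[[-0.3,2.5,0],[-0.6,5,0],[-0.9,8,0],[-1.2,11,0],[-1.5,14,0],[-1.8,17,0],[-2.1,18.3,0],[-2.1,18.3,0],[-2.1,18.3,0],[-2.1,18.3,0]],"rotation":[[0,0,0],[0,0,0],[0,0,0],[0,0,0],[0,0,0],[0,0,0],[0,0,0],[0,0,0],[0,0,0],[0,0,0]],"grip":[1,1,1,1,1,1,1,1,1,1]}'
python3 - <<'E'
from h import *
c=manip.calibration("wrist");im=manip.grab_frame("wrist")[:,:,::-1].copy();cv2.imwrite("pics/w2.png",im)
p=manip.state()["tool_pos"];print(p,manip.state()["contact_force"],proj(c,[p[0],p[1],.068]))
a=cv2.resize(manip.grab_frame("side")[165:245,200:310,::-1],(528,384),interpolation=2)
cv2.imwrite("pics/ws2.png",cv2.resize(np.hstack([im[100:,100:400],a[:284]]),None,fx=.96,fy=.96))
print("scale .96, wrist crop offset 100,100")
E
```

```text
time: 6.92
tool_pos: [0.6467, 0.1156, 0.1409]
tool_rot: [-0.001, 0.807, -0.591, 0.001]
contact_force: [0.1, 0.2, -0.4]
gripper_width: -0.001
time: 7.75
tool_pos: [0.4661, 0.0804, 0.1399]
tool_rot: [-0.0, 0.807, -0.591, 0.0]
contact_force: [0.5, 0.2, 0.5]
gripper_width: -0.005
[0.46636393 0.08040444 0.13994298] [ 1.29415433  0.0420201  -0.01599476] [254.28339091 211.21169607]
scale .96, wrist crop offset 100,100
```

View pics/ws2.png

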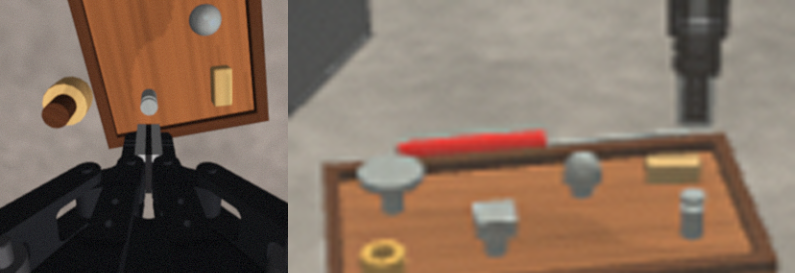

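The wide pin is back up. The slim top is at about (255,211) in the wrist picture, exactly where predicted. Going down.

```bash
python3 -m pendant '{"linear":[[0,0,0.6],[0,0,1.2],[0,0,1.8],[0,0,2.4],[0,0,3],[0,0,3.6],[0,0,4],[0,0,4.2],[0,0,4.2],[0,0,4.2]],"rotation":[[0,0,0],[0,0,0],[0,0,0],[0,0,0],[0,0,0],[0,0,0],[0,0,0],[0,0,0],[0,0,0],[0,0,0]],"grip":[1,1,1,1,1,1,1,1,1,1]}' && python3 -m pendant '{"linear":[[0,0,0.15],[0,0,0.3],[0,0,0.45],[0,0,0.6],[0,0,0.75],[0,0,0.9],[0,0,1.05],[0,0,1.15],[0,0,1.15],[0,0,1.15]],"rotation":[[0,0,0],[0,0,0],[0,0,0],[0,0,0],[0,0,0],[0,0,0],[0,0,0],[0,0,0],[0,0,0],[0,0,0]],"grip":[1,1,1,1,1,1,1,1,1,1]}'
```

```text
time: 8.68
tool_pos: [0.4655, 0.0804, 0.0979]
tool_rot: [-0.0, 0.807, -0.591, 0.0]
contact_force: [-0.2, 0.4, -0.2]
gripper_width: 0.001
time: 9.52
tool_pos: [0.4655, 0.0803, 0.0865]
tool_rot: [0.0, 0.807, -0.591, -0.0]
contact_force: [-1.2, 0.0, 2.8]
gripper_width: 0.005
```

Same contact height as the wide pin. Finishing the press to z≈0.080.

```bash
python3 -m pendant '{"linear":[[0,0,0.1],[0,0,0.2],[0,0,0.3],[0,0,0.4],[0,0,0.5],[0,0,0.55],[0,0,0.6],[0,0,0.63],[0,0,0.63],[0,0,0.63]],"rotation":[[0,0,0],[0,0,0],[0,0,0],[0,0,0],[0,0,0],[0,0,0],[0,0,0],[0,0,0],[0,0,0],[0,0,0]],"grip":[1,1,1,1,1,1,1,1,1,1]}'; python3 -c "
from h import *
cv2.imwrite('pics/s3.png',cv2.resize(manip.grab_frame('side')[185:245,200:310,::-1],None,fx=6,fy=6,interpolation=2))"
```

```text
time: 10.35
tool_pos: [0.4656, 0.0804, 0.0802]
tool_rot: [-0.0, 0.807, -0.591, 0.0]
contact_force: [-2.8, -0.6, 5.8]
gripper_width: -0.0
```

View pics/s3.png

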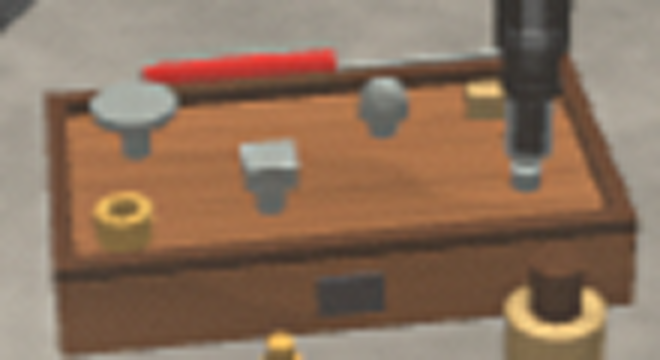

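The slim pin is nearly flush: at (525,175) only about a third of it still shows, and the wide one is up. Release and withdraw.

```bash
python3 -m pendant '{"linear":[[0,0,-0.3],[0,0,-0.6],[0,0,-1],[0,0,-1.5],[0,0,-3],[0,0,-6],[0,0,-9],[0,0,-12],[0,0,-15],[0,0,-15]],"rotation":[[0,0,0],[0,0,0],[0,0,0],[0,0,0],[0,0,0],[0,0,0],[0,0,0],[0,0,0],[0,0,0],[0,0,0]],"grip":[1,1,1,1,1,1,1,1,1,1]}' && python3 -m pendant '{"linear":[[3,0,0],[6,0,0],[9,0,0],[12,0,0],[15,0,0],[18,0,0],[20,0,0],[20,0,0],[20,0,0],[20,0,0]],"rotation":[[0,0,0],[0,0,0],[0,0,0],[0,0,0],[0,0,0],[0,0,0],[0,0,0],[0,0,0],[0,0,0],[0,0,0]],"grip":[1,1,1,1,1,1,1,1,1,1]}'; python3 -c "
from h import *
a=manip.grab_frame('side')[185:245,200:310,::-1]
cv2.imwrite('pics/s4.png',cv2.resize(a,None,fx=6,fy=6,interpolation=2))
d=cv2.absdiff(manip.grab_frame('side')[185:,:,::-1],cv2.imread('pics/side0.png')[185:]).max(2);print((d>60).sum(), np.argwhere(d>60)[:10])"
```

```text
time: 11.23
tool_pos: [0.4686, 0.0804, 0.2374]
tool_rot: [-0.004, 0.807, -0.591, 0.005]
contact_force: [0.5, 0.2, 1.1]
gripper_width: -0.0
time: 12.07
tool_pos: [0.5255, -0.1098, 0.2294]
tool_rot: [-0.0, 0.807, -0.591, -0.001]
contact_force: [0.7, 0.2, -0.0]
gripper_width: 0.003
1086 [[  0 393]
 [  0 394]
 [  0 395]
 [  0 396]
 [  0 397]
 [  0 398]
 [  0 399]
 [  0 400]
 [  0 401]
 [  0 402]]
```

View pics/s4.png

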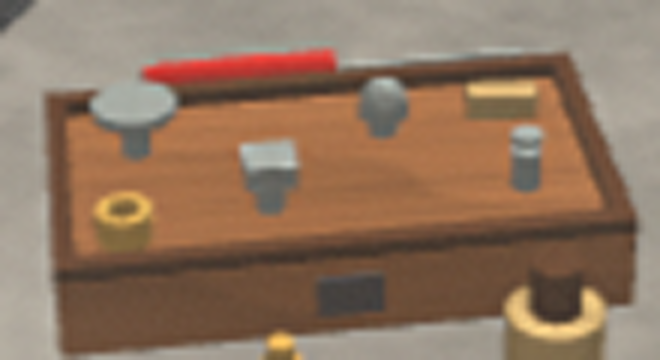

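All four pins are up and the box sits where it was. The pixel differences listed are on the arm's side of the frame (columns 393 and up). Handing in.

```bash
python3 -c "
from plant import manip
print(manip.job_done())"
```

```text
the job is handed in; nothing more can be done
None
```

I pressed the wide-headed pin and then the slim pin with the closed fingertips. Each went down about 10 mm by tip height, with 6.5 N and 5.8 N on the tool, and sprang back up. I then drew the hand up and away and handed the job in at about 12 s. No verdict was reported.

- **Pins:** The side view showed the wide pin back up before I pressed the slim one. The last side view showed all four pins up.
- **Box and other items:** The core box, bush and wedge looked unmoved in that view, and I steered clear of the square and domed pins. I compared the side camera with its first picture. It gave 1086 changed pixels; I listed only the first ten, all on the arm's side (columns 393–402). I did not check the rest, or take a closing top view.
- **Disagreements:** The camera estimates of the pin positions differed by up to about 3 mm, and I corrected the wide pin by 2 mm. I did not press harder against the stop to confirm it. "Fully down" rests on tip height and force agreeing.

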